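Pull out the plastics bin and uncork a postal tube into it

TASK

Empty postal tubes are being stripped for recycling. First use the wooden-handled pull hook to drag the small white bin out from under the wire shelf until most of it stands clear in front, then lay the hook on the table clear of the bin; keep the gripper itself off the bin throughout. Then take the tapered plug out of the tall tube by rocking it side to side while easing it up, so that the tube stays down in its pigeonhole, and set the plug in the bin, disturbing nothing else.

Things in the scene. Friction and masses are not known exactly. Their poses are not given: they have to be found in the camera images.
- tube: tall white postal tube, 70 mm outside diameter, 3 mm wall, 170 mm high, about 0.5 kg, standing loose in one hole of the plywood stand (hole floor 5 mm above the table, hole about 76 mm square, so the tube can lean about 3 degrees; nothing holds it down). Origin: centre of its underside; z up along it.
- liner (a point): point on the tall tube's axis 161 mm above its underside (9 mm below its rim): the height of the springy liner that grips the plug all round with about 20 N in all. That is far more than the tube weighs, so a straight pull lifts the tube with the plug. Rocking the plug about this point makes it slip.
- plug: tapered round grey plug stuck in the tall tube's mouth: 45 mm tall, 54 mm wide near the bottom (5 mm chamfer below), 56 mm at the tube's rim, flaring to 65 mm at the top, 0.11 kg. Origin: centre of its underside; z up. At first 31 mm of it is in the tube and 14 mm stands proud. Rocked about 10 degrees each way (room for 12) and raised 2 to 3 mm each stroke it walks up, and is loose after about 22 mm of rise.
- plug_bar (a point): centre of the flat finger bar on top of the plug, 60 mm above the plug's underside. The bar is 48 mm long (along x), 14 mm thick (along y) and 30 mm high. Axes as the plug. Pinched by its flats it is rocked surely only across the bar, about x.
- bin: small open white plastic bin, 110 mm (its x) by 160 mm (its y), 60 mm tall, 4 mm walls and floor, about 0.45 kg, on the table under the wire shelf with its front wall (at its -x side, towards the robot) about 15 mm behind the shelf's front edge. Origin: centre of its underside; z up.
- rack_front (a point): middle of the robot-side edge of the fixed wire shelf, at table height; x points away from the robot, under the shelf. Shelf 270 mm deep, 700 mm wide (y); its deck takes up 150 to 162 mm above the table; open in front, 12 mm legs at the corners only. Its right half (y below 0) carries red file boxes to 242 mm and has letter trays under it.
- hook: pull hook standing level on the table: wooden handle 22 mm wide, 40 mm high, from 60 mm behind to 50 mm before the origin; then an 8 mm rod, centre 34 mm above the underside; at its end a turned-down steel lip, 44 mm wide, 4 mm thick, down to the level of the underside. 0.22 kg, centre of mass 24 mm before the origin. Origin: underside of handle, mid width; x to the lip, z up.
- hook_lip (a point): middle of the lower edge of the hook's lip, 125 mm before the hook's origin; axes as the hook
- stand: fixed plywood pigeonhole stand, 85 mm (x) by 250 mm (y), 100 mm tall, three holes in a row along its y, 82 mm apart, the tall tube in any of them. Origin: centre of its underside.
- short_tube: bystander: short white postal tube, 70 mm wide, 117 mm tall with a flat red cap, in another hole of the stand. Origin: centre of its underside.
- open_tube: bystander: open brown cardboard tube, 70 mm wide, 135 mm tall, in the remaining hole. Origin: centre of its underside.
- stapler: bystander: black stapler, 150 mm (x) by 36 mm, 48 mm tall. Origin: centre of its underside.
- pen_pot: bystander: black round pen pot, 68 mm wide, 95 mm tall, pens to 155 mm leaning out to a radius of 35 mm. Origin: centre of its underside.
- tape_roll: bystander: roll of brown packing tape lying flat, 100 mm wide, 25 mm tall. Origin: centre of its underside.
- tape_dispenser: bystander: black desk tape dispenser, 150 mm (x) by 58 mm, 75 mm tall. Origin: centre of its underside.
- punch: bystander: grey two-hole punch, 110 mm (x) by 60 mm, 58 mm tall. Origin: centre of its underside.
Not all that is in view belongs to the job. What is shaped like the plug but purple is not meant.

How it is judged:
On the way, in this order (a step that is already met when the one before it is completed fails the run):
1. the hook's lip is down inside the bin, behind its front wall, with the bin still under the shelf (x of hook_lip in the frame of bin between -0.055 and 0.03 m and y of hook_lip in the frame of bin between -0.076 and 0.076 m and z of hook_lip in the frame of bin below 0.055 m and x of bin in the frame of rack_front above 0.03 m), for 0.05 s.
2. the bin is dragged out until its middle is at least 20 mm in front of the shelf's edge (x of bin in the frame of rack_front below -0.02 m), for 0.1 s.
3. the plug is out of the tall tube, with the tube still standing in its hole (z of plug in the frame of tube above 0.172 m and height (world z) of tube below 0.025 m), for 0.1 s.
At the end, for the whole second after the job is handed in: the plug lies at rest in the bin; the bin stands flat with its middle at least 20 mm in front of the shelf's edge; the hook lies on the table, not touching the bin; the tall tube stands in its hole, its foot within 7 mm of the hole's floor; nothing else is disturbed (x of plug in the frame of bin between -0.052 and 0.052 m and y of plug in the frame of bin between -0.077 and 0.077 m and z of plug in the frame of bin below 0.05 m and linear speed of each of plug, bin, hook below 0.02 m/s and x of bin in the frame of rack_front below -0.02 m and angle between bin's own z axis and vertical below 0.08 rad and height (world z) of each of hook, hook_lip below 0.03 m and contact force between hook and bin below 0.1 N and height (world z) of tube below 0.012 m and angle between tube's own z axis and vertical below 0.12 rad).
It fails at once if the gripper or arm touches the bin with more than 1.5 N (contact force between any of the fingers, the arm and bin above 1.5 N).
It fails at once if the tall tube is lifted more than 20 mm in its hole (height (world z) of tube above 0.025 m).
It fails at once if the bin is tipped by more than 20 degrees (angle between bin's own z axis and vertical above 0.35 rad).
It fails at once if a bystander is shifted by more than 30 mm (distance of any of short_tube, open_tube, stapler, pen_pot, tape_roll, tape_dispenser, punch from where it was at the start of the episode above 0.03 m).
It also fails if it takes over 69 s, if anything falls off the work surface, if the arm or the gripper's body presses on something with over 40 N, if the wrist force passes 120 N, or if a joint passes its speed limit or range.

ROBOT

A 6-joint arm with a two-finger parallel gripper is mounted at the origin on the work surface. World frame = base frame: x ahead of the robot, y to its left, z up, the work surface at z = 0. Lengths are in m, angles in rad, forces in N, time in s.
With the tool pointing down it reaches from about 0.3 to 0.875 m from the base axis. Payload 6.4 kg.
Tool frame: the origin (TCP) lies at the very end of the fingers, on their centre line; the grasp point (between the pads) lies 19 mm behind it; z points along the fingers, x is the direction in which the jaws open and shut, and the axes are right-handed (so a half turn about z gives the same grasp; the last joint's range is limited). The gripper opens to 88 mm and grips with 3 to 60 N. Pads are 18 mm wide; open, the fingers measure 123 mm over their backs; the gripper's body (75 mm by 187 mm) begins 45 mm behind the grasp point.
Start: joints at [0.918, 0.181, 1.607, -0, 1.354, -0.206], TCP at [0.248, 0.519, 0.239] pointing down, gripper open.
Joint ranges: [-2.99, 2.99], [-0.89, 2.07], [0.3, 2.58], [-1.14, 4.28], [0, 2.63], [-3.12, 3.12]. Speed limits (rad/s): [2.57, 2.57, 3.01, 3.14, 3.14, 3.14].

INTERFACE

Orientations are given as [roll, pitch, yaw] about the fixed x, y, z axes, in that order (R = Rz(yaw) Ry(pitch) Rx(roll)).
In Python, from bench import get_state, camera, get_calibration, sign_off gives the robot as it stands.
- The arm moves only by the tool jog_arm, never from a script. Its argument "plan" is one flat list of numbers, 7 for each row, row after row: the shift along the tool's x, y, z in mm, then the turn, a rotation vector about the tool's x, y, z in rad, then the opening, from 0 (shut) to 1 (fully open). In form: [tx, ty, tz, wx, wy, wz, claw, tx, ty, tz, wx, wy, wz, claw, ...]. A call has exactly 5 rows; each row is the pose to reach, as a shift and turn from the pose commanded when the call began, along the tool's axes at that moment; what a row does not reach only later rows make up. A row lasts 1/12 s, in which the tool goes at most 41.7 mm and 7.16 degrees, less where a joint would pass 70% of its speed; a pose out of reach is approached as far as the arm can. A call with a gripper value outside its range is refused whole. The fingers move at their own pace and stop on an object; the grip force is fixed at half the most. Time passes only in rows, so rows that repeat a pose let the fingers close, or fill a call up. It gives the time, the measured TCP pose, the force and the opening at its end, in the units of the state.
- get_state(): the state, without advancing time (a new reading comes with each control period).
- camera(name): name is "scene" or "top" or "wrist"; returns the picture (384x512x3 uint8, red, green, blue); there is no depth.
- get_calibration(name): a dict with "fx", "fy", "cx", "cy" (pixels), "distortion" ([k1, k2, p1, p2, k3] as OpenCV has them; the pictures are not rectified), "camera_from_world" (4x4, takes a point from world to camera coordinates); the wrist camera has in their place "hand_eye" (4x4, takes a point from camera to tool coordinates, whose origin is the TCP and whose axes are the tool frame's). Camera axes: x right, y up, looking along -z (the intrinsics and any distortion apply to the point x, -y, -z); pixel columns grow to the right and rows downward; lengths in m; the calibration is good to about 2 mm. A picture is of the moment at which its call begins: read the wrist's pose just before it. get_calibration takes no time and is no camera call.
- sign_off(): hands the job in, once; it reports no verdict.
The state is a dict: "time_s": time; "qpos": joint angles; "joint_vel": joint speeds; "joint_efforts": joint torques, N m; "tool_pos": TCP position; "tool_rot": TCP orientation; "ft_force": force on the tool from outside, world axes, zero at the start; "ft_torque": the same for the moment, N m; "opening": finger opening in m.
Only numpy, scipy, OpenCV 4.12 (cv2) and the standard library are available. Lean on these libraries where they do the work, as an engineer would, in place of code of your own. Each camera call takes 0.05 s, during which the arm holds its last target. There are 200 camera calls.

## Working session

There is one attempt and no reset: what is moved stays moved. The work goes in short steps, Python scripts to look and compute and a tool call to move; the robot and the scene stay as the last step left them, time stands still between calls to the robot, and variables do not carry over. Pictures are saved under pics/ and viewed, about 8 in all and at most 12, crops included, and the job is handed in when it is done.

Besides the shell and the picture viewer there is one more tool, called after "Emit:" as name(argument=value, ...) on one line, values as JSON. jog_arm: Moves the arm, as the interface text tells. Its arguments: {"type":"object","properties":{"plan":{"type":"array","items":{"type":"number"}}},"required":["plan"]}

```bash
mkdir -p pics
cat > h.py <<'E'
import numpy as np, cv2
from scipy.spatial.transform import Rotation as R
from bench import *
def Tw():
    s=get_state(); T=np.eye(4); T[:3,:3]=R.from_euler('xyz',s['tool_rot']).as_matrix(); T[:3,3]=s['tool_pos']; return T
def wfc(name,T=None):  # world from camera
    c=get_calibration(name)
    return c,( (T@np.array(c['hand_eye'])) if name=='wrist' else np.linalg.inv(np.array(c['camera_from_world'])))
def K(c): return np.array([[c['fx'],0,c['cx']],[0,c['fy'],c['cy']],[0,0,1.]])
def ray(name,px,z,T=None):
    c,W=wfc(name,T); p=cv2.undistortPoints(np.array(px,float).reshape(-1,1,2),K(c),np.array(c['distortion'],float))[:,0]
    d=np.c_[p[:,0],-p[:,1],-np.ones(len(p))]@W[:3,:3].T; o=W[:3,3]; z=np.broadcast_to(z,len(p))
    return o+d*((z-o[2])/d[:,2])[:,None]
def proj(name,P,T=None):
    c,W=wfc(name,T); q=(np.c_[np.array(P,float),np.ones(len(P))]@np.linalg.inv(W).T)[:,:3]*[1,-1,-1]
    return cv2.projectPoints(q,np.zeros(3),np.zeros(3),K(c),np.array(c['distortion'],float))[0][:,0]
def snap(name,f,crop=None,s=1.5):
    T=Tw(); im=camera(name)[:,:,::-1].copy()
    if f: 
        if crop: x0,y0,x1,y1=crop; im2=im[y0:y1,x0:x1]
        else: im2=im
        cv2.imwrite('pics/'+f,cv2.resize(im2,None,fx=s,fy=s,interpolation=cv2.INTER_CUBIC)); cv2.imwrite('pics/raw_'+f,im)
    return im,T
E
python3 - <<'E'
from h import *
snap('top','top1.png'); snap('scene','sc1.png')
print(get_state()); 
for n in('top','scene','wrist'):
    c=get_calibration(n); print(n,c)
E
```

```text
{'time_s': 0.1, 'qpos': array([ 9.17708520e-01,  1.81473977e-01,  1.60789000e+00, -4.13168959e-05,
        1.35378542e+00, -2.06296984e-01]), 'joint_vel': array([ 8.36209085e-04, -3.56084526e-03, -3.11662520e-03, -6.99228645e-04,
        8.05061865e-05, -2.38684119e-04]), 'joint_efforts': array([ 1.60872340e-03, -4.34815407e+01, -3.42697227e+01,  7.05277990e-02,
        3.39902902e-02, -5.41073746e-05]), 'tool_pos': array([0.24814198, 0.5181748 , 0.23790486]), 'tool_rot': array([-3.14131325e+00,  1.53200542e-03,  1.12401464e+00]), 'ft_force': array([-0.6238267 ,  0.40206138,  1.04833487]), 'ft_torque': array([ 0.0169013 , -0.00080562,  0.04454685]), 'opening': 0.08799630150132587}
top {'fx': 462.58375426480484, 'fy': 462.58375426480484, 'cx': 254.47291388679065, 'cy': 192.79355901651678, 'distortion': array([-0.14975003,  0.        ,  0.        ,  0.        ,  0.        ]), 'camera_from_world': array([[-0.00323273, -0.99979868, -0.01980281, -0.07017632],
       [ 0.99928342, -0.0039766 ,  0.03764075, -0.48058906],
       [-0.03771192, -0.01966694,  0.9990951 , -1.62320033],
       [ 
[... 359 characters left out ...]
 0.75943126, -0.03257375],
       [ 0.11345438, -0.75116654,  0.65028988, -1.79749684],
       [ 0.        ,  0.        ,  0.        ,  1.        ]])}
wrist {'fx': 324.8723191778565, 'fy': 324.8723191778565, 'cx': 255.92504240489257, 'cy': 189.5521799009637, 'distortion': array([-0.07323678,  0.        ,  0.        ,  0.        ,  0.        ]), 'hand_eye': array([[ 9.99999889e-01, -6.29215962e-05, -4.67530938e-04,
         8.71282511e-05],
       [-1.87094961e-04, -9.62687504e-01, -2.70615473e-01,
        -7.00149826e-02],
       [-4.33058634e-04,  2.70615530e-01, -9.62687409e-01,
        -1.45481232e-01],
       [ 0.00000000e+00,  0.00000000e+00,  0.00000000e+00,
         1.00000000e+00]])}
```

View pics/top1.png

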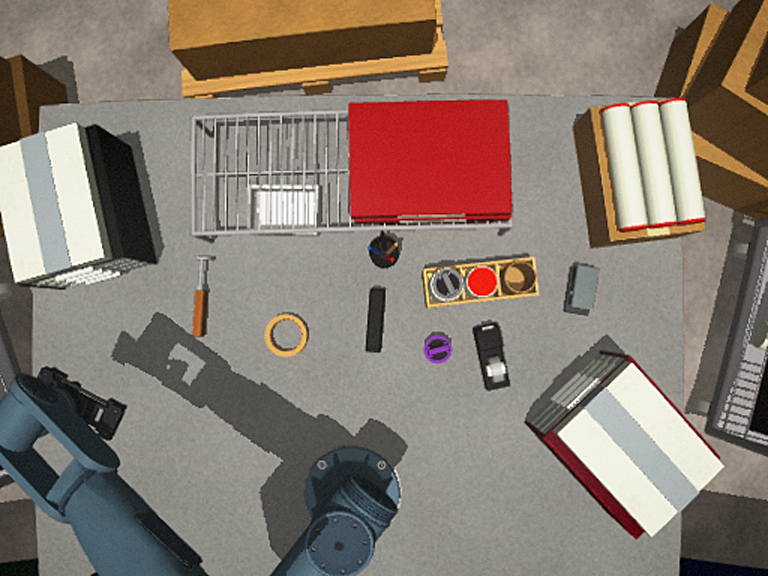

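View pics/sc1.png

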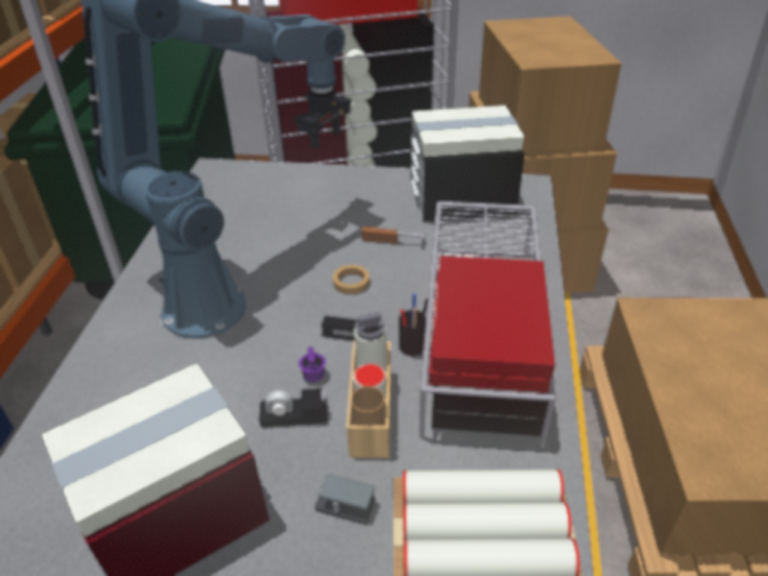

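The top view shows the hook at (201,295), with its lip at about (205,258). The bin is under the shelf at (284,208), and the shelf's front edge is at row ~235. Plug candidates are the grey one in the left stand hole at (446,285), the red cap at (482,281) and the purple decoy at (437,348). I choose the grey one and will check it in a close crop.

Run:
```python
from h import *
im=cv2.imread('pics/raw_top1.png')
a=cv2.resize(im[115:235,115:235],None,fx=4.5,fy=4.5,interpolation=cv2.INTER_CUBIC)
b=cv2.resize(im[160:245,275:365],None,fx=2.8,fy=2.8,interpolation=cv2.INTER_CUBIC)
c=np.zeros((540,540+b.shape[1]+6,3),np.uint8); c[:,:540]=a; c[:b.shape[0],546:]=b
cv2.imwrite('pics/crop1.png',c); print(c.shape)
```

```text
(540, 798, 3)
```

View pics/crop1.png

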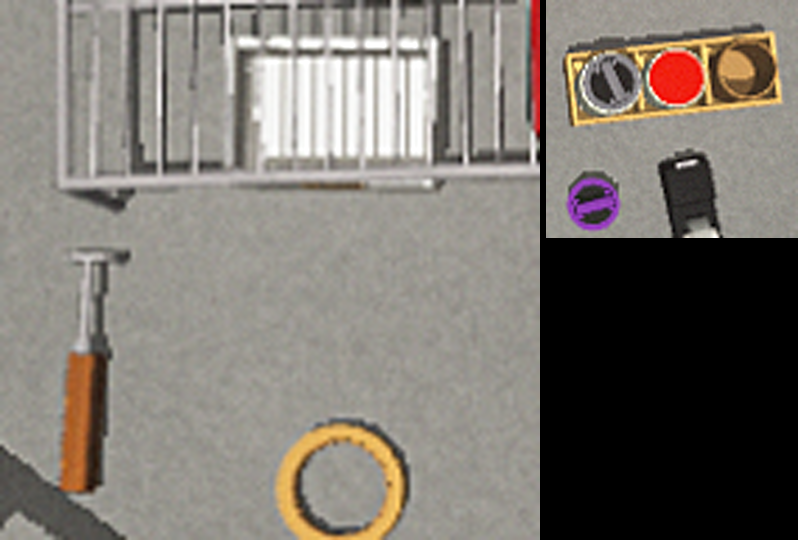

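The crop confirms it: the grey plug with its diagonal bar sits in the tall tube, in the left hole. The hook's handle runs from (80,490) to (88,353), with its lip at (75–128,256). The bin rim's back corners are at (235,40) and (437,40), its front-right corner at (440,185), and the shelf's front bar is along row ~183.

Run:
```python
from h import *
A=lambda p:np.array(p,float)/4.5+115-.5+.5/4.5
B=lambda p:(np.array(p,float)-[546,0])/2.8+[275,160]
np.set_printoptions(precision=4,suppress=True)
print('handle back/front',ray('top',A([(79,488),(88,353)]),.04))
print('lip',ray('top',A([(75,255),(128,255),(100,255)]),.036))
print('bin rim BL BR FR FL?',ray('top',A([(235,40),(437,40),(440,186),(232,186)]),.06))
print('rack front',ray('top',A([(62,185),(300,180),(530,172)]),.156))
print('rack corners far', ray('top',np.array([(128,157),(339,153)]),.156))
print('bar ends, c',ray('top',B([(597,58),(622,103),(610,80)]),.005+.139+.07))
print('plug circle',ray('top',B([(610,81)]),.005+.139+.045))
print('stand corners',ray('top',B([(568,50),(775,33),(781,102),(573,125)]),.1))
print('tape',ray('top',np.array([(286,334)])/1.5,.025),'penpot',ray('top',np.array([(383,250),(384,240)])/1.5,[.095,.155]),'stapler',ray('top',np.array([(376,320)])/1.5,.048))
```

```text
handle back/front [[0.3746 0.357  0.04  ]
 [0.4799 0.3502 0.04  ]]
lip [[0.5571 0.3625 0.036 ]
 [0.5567 0.3198 0.036 ]
 [0.5569 0.3423 0.036 ]]
bin rim BL BR FR FL? [[0.7208 0.2312 0.06  ]
 [0.7187 0.0741 0.06  ]
 [0.6058 0.0714 0.06  ]
 [0.6072 0.2324 0.06  ]]
rack front [[ 0.5979  0.3379  0.156 ]
 [ 0.5996  0.1622  0.156 ]
 [ 0.604  -0.004   0.156 ]]
rack corners far [[ 0.5937  0.3391  0.156 ]
 [ 0.6022 -0.348   0.156 ]]
bar ends, c [[ 0.5094 -0.1956  0.214 ]
 [ 0.4597 -0.2228  0.214 ]
 [ 0.4851 -0.2097  0.214 ]]
plug circle [[ 0.4851 -0.2116  0.189 ]]
stand corners [[ 0.5263 -0.1684  0.1   ]
 [ 0.5458 -0.4163  0.1   ]
 [ 0.4633 -0.4225  0.1   ]
 [ 0.4371 -0.1739  0.1   ]]
tape [[0.3758 0.1517 0.025 ]] penpot [[ 0.5646 -0.0768  0.095 ]
 [ 0.5805 -0.0801  0.155 ]] stapler [[ 0.4082 -0.0594  0.048 ]]
```

Emit:
jog_arm(plan=[-16,63,10,0,0,-0.09,1,-32,126,19,0,0,-0.18,1,-44,177,27,0,0,-0.25,1,-54,215,32,0,0,-0.3,1,-63,252,38,0,0,-0.356,1])

```text
time_s: 0.52
tool_pos: [0.408, 0.3856, 0.2081]
tool_rot: [-3.141, 0.0, 1.483]
ft_force: [1.2, 0.2, -0.2]
opening: 0.088
```

```bash
cat >> h.py <<'E'
def goal(x,y,z,yaw,tilt=0,C=None):
    """jog numbers from current measured pose to a tool-down goal (tilt about tool y)"""
    T=Tw() if C is None else C; G=(R.from_euler('z',yaw)*R.from_euler('x',np.pi)*R.from_euler('y',tilt)).as_matrix()
    d=T[:3,:3].T@(np.array([x,y,z])-T[:3,3])*1000; w=R.from_matrix(T[:3,:3].T@G).as_rotvec()
    return np.round(d,1),np.round(w,3)
E
python3 - <<'E'
from h import *
snap('wrist','w1.png'); s=get_state(); print(s['time_s'],s['tool_pos'],s['tool_rot'])
E
```

```text
0.5667 [0.41332359 0.38064875 0.20680915] [3.13965824 0.00371538 1.48250978]
```

View pics/w1.png

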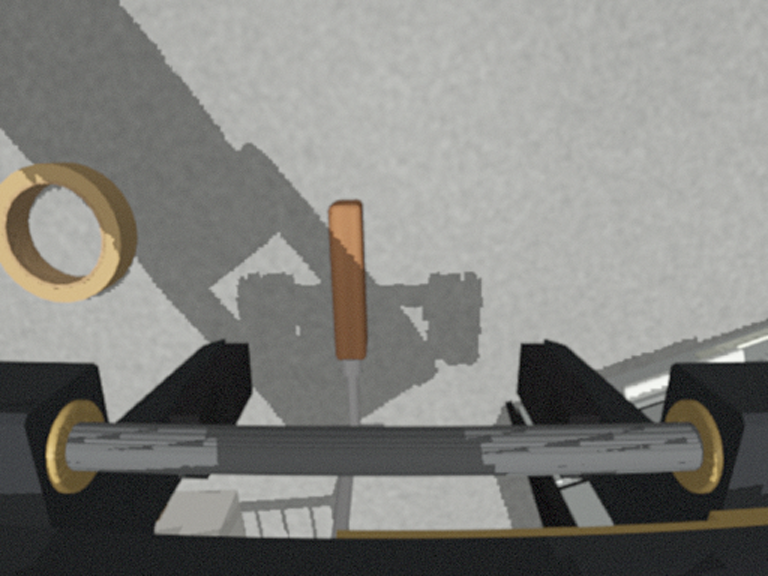

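Wrist view: handle top runs from back (346,203) to front (351,358). The box on the far left has its base edge near (600,370)–(768,320).

Run:
```python
from h import *
np.set_printoptions(precision=4,suppress=True)
T=np.eye(4);T[:3,:3]=R.from_euler('xyz',[-3.141,0,1.483]).as_matrix();T[:3,3]=[.408,.3856,.2081]
P=ray('wrist',np.array([(346,203),(351,358),(600,370),(768,320)])/1.5,[.04,.04,0,0],T);print(P)
d=P[1]-P[0];print(np.arctan2(d[1],d[0]),np.linalg.norm(d))
```

```text
[[0.3701 0.365  0.04  ]
 [0.4774 0.3568 0.04  ]
 [0.5242 0.5511 0.    ]
 [0.4947 0.6917 0.    ]]
-0.0760508866743326 0.10759845079655371
```

Run:
```python
from h import *
print(Tw()[:3,3]); print(goal(.451,.3545,.10,1.492),goal(.451,.3545,.012,1.492))
```

```text
[0.41332359 0.38064875 0.20680915]
(array([-22.3,  39.6, 107. ]), array([ 0.002,  0.004, -0.009])) (array([-22. ,  39.5, 195. ]), array([ 0.002,  0.004, -0.009]))
```

Emit:
jog_arm(plan=[-8,14,38,0,0,0,1,-16,28,72,0,0,-0.009,1,-22,40,107,0,0,-0.009,1,-22,40,107,0,0,-0.009,1,-22,40,107,0,0,-0.009,1])

```text
time_s: 0.98
tool_pos: [0.4434, 0.3603, 0.0994]
tool_rot: [-3.137, 0.003, 1.487]
ft_force: [-0.7, -0.5, 0.6]
opening: 0.0881
```

Run:
```python
from h import *
im,T=snap('wrist','w2.png',s=1.2)
print(T[:3,3]);print(goal(.451,.3545,.012,1.492)); print(proj('wrist',[[.374,.359,.04],[.48,.351,.04]],T)*1.2)
```

```text
[0.44340799 0.36034135 0.0993616 ]
(array([-6.5,  7.1, 89.7]), array([-0.001,  0.   , -0.004]))
[[292.88287455 120.87618133]
 [296.08705036 310.04558573]]
```

View pics/w2.png

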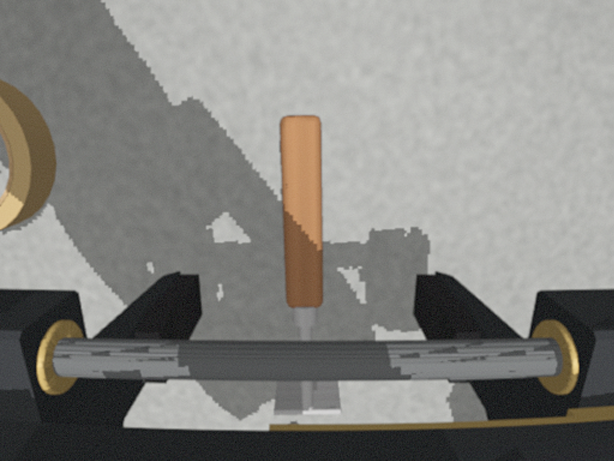

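Handle spans (301,117)–(304,306), about 4 mm further to +y than I predicted. I'll correct for that, descend and grip.

Emit:
jog_arm(plan=[-2.5,6.5,35,0,0,0,1,-2.5,6.5,70,0,0,0,1,-2.5,6.5,88,0,0,0,1,-2.5,6.5,88,0,0,0,1,-2.5,6.5,88,0,0,0,0.15])

```text
time_s: 1.45
tool_pos: [0.4515, 0.3596, 0.0152]
tool_rot: [3.14, -0.001, 1.49]
ft_force: [0.3, 0.2, -0.3]
opening: 0.0837
```

Emit:
jog_arm(plan=[0,0,0,0,0,0,0,0,0,0,0,0,0,0,0,0,0,0,0,0,0,0,0,0,0,0,0,0,0,0,0,0,0,0,0])

```text
time_s: 1.87
tool_pos: [0.4518, 0.3588, 0.0146]
tool_rot: [3.14, -0.001, 1.489]
ft_force: [0.1, 0.9, 0.3]
opening: 0.0505
```

Run:
```python
from h import *
s=get_state();print(s['tool_pos'],s['tool_rot'],s['opening'],s['ft_force'])
```

```text
[0.45179172 0.35875962 0.01457176] [ 3.14024882e+00 -7.98857898e-04  1.48903257e+00] 0.05049034260407006 [0.10385091 0.86007125 0.32357059]
```

Emit:
jog_arm(plan=[0,0,0,0,0,0,0,0,0,0,0,0,0,0,0,0,0,0,0,0,0,0,0,0,0,0,0,0,0,0,0,0,0,0,0])

```text
time_s: 2.28
tool_pos: [0.4512, 0.3583, 0.0135]
tool_rot: [-3.141, 0.0, 1.489]
ft_force: [0.4, -0.4, 0.6]
opening: 0.0217
```

Emit:
jog_arm(plan=[0,0,-15,0,0,0,0,0,0,-40,0,0,0,0,0,0,-65,0,0,0,0,0,0,-80,0,0,0,0,0,0,-80,0,0,0,0])

```text
time_s: 2.7
tool_pos: [0.4533, 0.3596, 0.097]
tool_rot: [3.137, -0.003, 1.489]
ft_force: [1.5, 0.5, -1.2]
opening: 0.0218
```

Run:
```python
from h import *
s=get_state();print(s['tool_pos'],s['tool_rot'],s['opening'],s['ft_force'],s['ft_torque']); print(goal(.435,.152,.096,1.56),goal(.535,.152,.096,1.56))
```

```text
[0.45331555 0.35961786 0.09696852] [ 3.13655793 -0.00318733  1.4891094 ] 0.02180338109516466 [ 1.52534326  0.48465692 -1.20087174] [ 0.02219375 -0.04509256 -0.00947492]
(array([-208.4,   -1.3,    0.3]), array([ 0.005, -0.003, -0.071])) (array([-200.3,   98.3,    0.8]), array([ 0.005, -0.003, -0.071]))
```

Emit:
jog_arm(plan=[-35,0,0,0,0,-0.014,0,-75,0,0,0,0,-0.028,0,-115,0,0,0,0,-0.042,0,-155,0,0,0,0,-0.056,0,-190,0,0,0,0,-0.071,0])

```text
time_s: 3.12
tool_pos: [0.4339, 0.1671, 0.092]
tool_rot: [-3.139, 0.001, 1.561]
ft_force: [0.9, -1.1, -2.3]
opening: 0.0214
```

Emit:
jog_arm(plan=[-10,0,0,0,0,0,0,-16,0,0,0,0,0,0,-16,0,0,0,0,0,0,-16,0,0,0,0,0,0,-16,0,0,0,0,0,0])

```text
time_s: 3.53
tool_pos: [0.4356, 0.1541, 0.0933]
tool_rot: [-3.141, -0.0, 1.561]
ft_force: [0.4, 0.2, -3.1]
opening: 0.0217
```

Run:
```python
from h import *
s=get_state();print(s['tool_pos'],s['tool_rot'],s['opening'],s['ft_force'],s['ft_torque']); print(goal(.535,.152,.096,1.56))
im,T=snap('top','t2.png',crop=(150,90,270,230),s=4)
```

```text
[0.43555424 0.15411069 0.09333701] [-3.14131554e+00 -3.27286157e-04  1.56098486e+00] 0.02166541760422736 [ 0.39663441  0.16258782 -3.058827  ] [ 0.09623162  0.0092595  -0.02014256]
(array([-1.1, 99.5, -2.7]), array([-0.   , -0.   ,  0.001]))
```

View pics/t2.png

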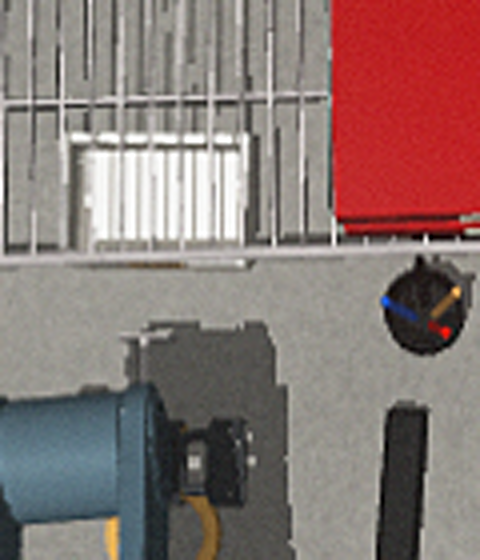

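Run:
```python
from h import *
print((proj('top',[[.541,.176,.11],[.541,.132,.11],[.486,.154,.12],[.4355,.154,.093],[.4355,.154,.2]])-[150,90])*4)
im,T=snap('scene','s2.png',crop=(200,100,380,220),s=4)
print((proj('scene',[[.541,.176,.08],[.541,.132,.08],[.486,.154,.12],[.4355,.154,.093]])-[200,100])*4)
```

```text
[[118.14612633 335.1029056 ]
 [170.42274796 334.75309741]
 [142.00733647 400.32818966]
 [147.29561126 461.76391371]
 [124.70271237 460.33680867]]
[[299.63849201 290.40482506]
 [295.37659648 317.22192958]
 [242.55298541 268.0025185 ]
 [192.72915983 286.47138605]]
```

View pics/s2.png

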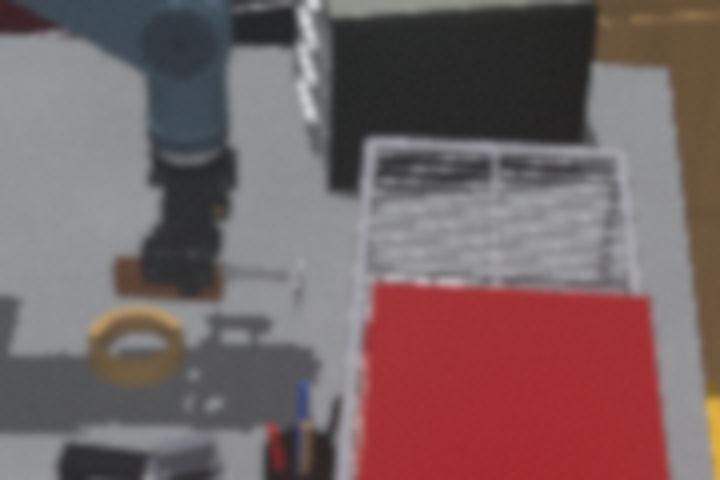

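The hook is held level, with its lip at (297,285), matching the projection. I'll move forward over the bin's front wall, then lower the lip.

Emit:
jog_arm(plan=[-1,30,-2,0,0,0,0,-1,60,-2,0,0,0,0,-1,85,-2,0,0,0,0,-1,99,-2,0,0,0,0,-1,99,-2,0,0,0,0])

```text
time_s: 4.05
tool_pos: [0.5376, 0.1517, 0.0959]
tool_rot: [3.139, -0.0, 1.561]
ft_force: [-0.2, 0.7, -1.5]
opening: 0.0218
```

Emit:
jog_arm(plan=[0,0,0,0,0,0,0,0,0,15,0,0,0,0,0,0,30,0,0,0,0,0,0,39,0,0,0,0,0,0,39,0,0,0,0])

```text
time_s: 4.47
tool_pos: [0.5314, 0.1514, 0.0542]
tool_rot: [-3.136, 0.0, 1.561]
ft_force: [-0.4, -0.3, -1.9]
opening: 0.0218
```

Run:
```python
from h import *
s=get_state();print(s['tool_pos'],s['tool_rot'],s['opening'],s['ft_force'],s['ft_torque'])
```

```text
[0.53143534 0.15137699 0.05421206] [-3.13626763e+00  3.59148422e-04  1.56086868e+00] 0.0218336593377997 [-0.35784817 -0.32793803 -1.90899142] [-0.00707538  0.04485099  0.02965843]
```

Emit:
jog_arm(plan=[0,-10,0,0,0,0,0,0,-22,0,0,0,0,0,0,-36,0,0,0,0,0,0,-50,0,0,0,0,0,0,-64,0,0,0,0,0])

```text
time_s: 4.88
tool_pos: [0.4703, 0.1519, 0.0577]
tool_rot: [3.139, -0.0, 1.56]
ft_force: [2.4, 0.3, -3.2]
opening: 0.0217
```

Run:
```python
from h import *
s=get_state();print(s['tool_pos'],s['tool_rot'],s['opening'],s['ft_force'],s['ft_torque'])
```

```text
[0.47028478 0.15188253 0.05773794] [ 3.13897895e+00 -1.92289473e-04  1.56017258e+00] 0.02170335472693446 [ 2.39863295  0.33548052 -3.16890207] [-0.01205074 -0.24158369 -0.01622003]
```

Emit:
jog_arm(plan=[0,-16,0,0,0,0,0,0,-36,0,0,0,0,0,0,-56,0,0,0,0,0,0,-74,0,0,0,0,0,0,-84,0,0,0,0,0])

```text
time_s: 5.3
tool_pos: [0.3851, 0.1528, 0.0574]
tool_rot: [3.14, -0.0, 1.561]
ft_force: [2.5, -0.1, -2.0]
opening: 0.0216
```

Run:
```python
from h import *
s=get_state();print(s['tool_pos'],s['tool_rot'],s['opening'],s['ft_force'],s['ft_torque'])
im,T=snap('top','t3.png',crop=(150,110,270,230),s=4)
```

```text
[0.38505363 0.1528408  0.05735899] [ 3.13996869e+00 -1.78978145e-04  1.56050797e+00] 0.021592126659658213 [ 2.5343105  -0.08684265 -1.99861597] [-0.02719177 -0.39484626 -0.05756658]
```

View pics/t3.png

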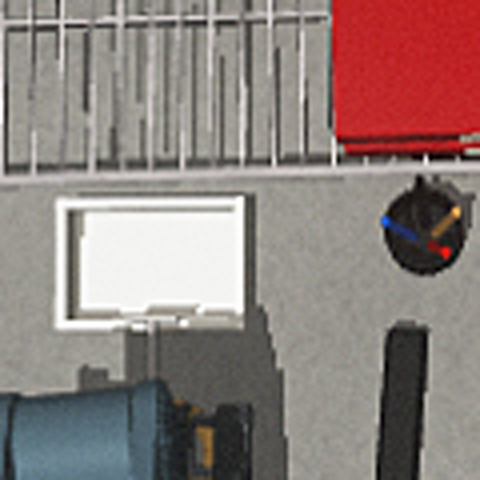

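The bin now stands clear of the shelf, rim corners (57,200), (245,197), (245,328), (55,330) in the crop. Next I release the hook, lift it and carry it to the left.

Emit:
jog_arm(plan=[0,8,0,0,0,0,0,0,8,-12,0,0,0,0,0,8,-35,0,0,0,0,0,8,-52,0,0,0,0,0,8,-52,0,0,0,0])

```text
time_s: 5.77
tool_pos: [0.3987, 0.1528, 0.1122]
tool_rot: [3.134, -0.001, 1.56]
ft_force: [0.3, 0.4, -1.9]
opening: 0.0219
```

Emit:
jog_arm(plan=[25,0,0,0,0,0,0,65,0,0,0,0,0,0,105,0,0,0,0,0,0,145,0,0,0,0,0,0,185,0,0,0,0,0,0])

```text
time_s: 6.18
tool_pos: [0.397, 0.3395, 0.1077]
tool_rot: [3.142, 0.0, 1.559]
ft_force: [1.9, -0.3, -1.5]
opening: 0.0219
```

Emit:
jog_arm(plan=[15,0,0,0,0,0,0,20,0,30,0,0,0,0,20,0,60,0,0,0,0,20,0,78,0,0,0,0,20,0,78,0,0,0,0])

```text
time_s: 6.6
tool_pos: [0.3938, 0.3559, 0.0253]
tool_rot: [-3.134, 0.004, 1.56]
ft_force: [-1.0, -0.3, -2.5]
opening: 0.0218
```

Run:
```python
from h import *
np.set_printoptions(precision=4,suppress=True)
s=get_state();print(s['tool_pos'],s['tool_rot'],s['opening'],s['ft_force'],s['ft_torque'])
P=ray('top',np.array([(57,200),(245,197),(245,328),(55,330)])/4+[150,110]-.4,.06);print(P,P.mean(0))
```

```text
[0.3938 0.3559 0.0253] [-3.1341  0.0044  1.5603] 0.021782514498619485 [-1.0214 -0.2962 -2.5151] [-0.0146  0.0363 -0.0339]
[[0.5946 0.2404 0.06  ]
 [0.5958 0.0767 0.06  ]
 [0.4831 0.0766 0.06  ]
 [0.482  0.2414 0.06  ]] [0.5389 0.1588 0.06  ]
```

Emit:
jog_arm(plan=[0,0,6,0,0,0,0,0,0,11,0,0,0,0,0,0,11,0,0,0,0,0,0,11,0,0,0,0.4,0,0,11,0,0,0,0.8])

```text
time_s: 7.02
tool_pos: [0.3979, 0.358, 0.0209]
tool_rot: [3.139, -0.001, 1.56]
ft_force: [0.0, -1.1, 0.1]
opening: 0.033
```

Emit:
jog_arm(plan=[0,0,0,0,0,0,0.8,0,0,0,0,0,0,0.8,0,0,0,0,0,0,0.8,0,0,0,0,0,0,0.8,0,0,0,0,0,0,0.8])

```text
time_s: 7.43
tool_pos: [0.3969, 0.3576, 0.0198]
tool_rot: [3.141, -0.0, 1.56]
ft_force: [0.9, 0.3, -0.2]
opening: 0.066
```

Emit:
jog_arm(plan=[0,0,-25,0,0,0,0.8,0,0,-65,0,0,0,0.8,0,0,-105,0,0,0,0.8,0,0,-145,0,0,0,0.8,0,0,-185,0,0,0,0.8])

```text
time_s: 7.85
tool_pos: [0.3963, 0.3573, 0.2064]
tool_rot: [-3.141, 0.0, 1.56]
ft_force: [1.4, 0.7, -0.1]
opening: 0.0707
```

Run:
```python
from h import *
np.set_printoptions(precision=4,suppress=True)
s=get_state();print(s['time_s'],s['tool_pos'],s['tool_rot'],s['opening'],s['ft_force'],s['qpos'])
for y in (2.07,2.07-np.pi): print(goal(.485,-.211,.33,y))
```

```text
7.85 [0.3963 0.3573 0.2064] [-3.1413  0.0002  1.56  ] 0.07066215660713926 [ 1.392   0.6634 -0.0826] [ 0.511   0.1205  1.7435 -0.      1.2779 -1.049 ]
(array([-567.3,   94.8, -123.5]), array([-0.  ,  0.  , -0.51]))
(array([-567.3,   94.8, -123.5]), array([0.   , 0.   , 2.632]))
```

Emit:
jog_arm(plan=[-35,6,-15,0,0,-0.04,0.8,-75,12,-35,0,0,-0.08,0.8,-115,18,-50,0,0,-0.12,0.8,-155,24,-60,0,0,-0.16,0.8,-195,30,-65,0,0,-0.2,0.8])

```text
time_s: 8.27
tool_pos: [0.4245, 0.1648, 0.2709]
tool_rot: [3.138, 0.0, 1.763]
ft_force: [1.1, -0.3, 0.6]
opening: 0.0705
```

Run:
```python
from h import *
print(Tw()[:3,3]);print(goal(.485,-.211,.30,2.07))
```

```text
[0.42447075 0.16477373 0.27092259]
(array([-380.4,  -12.4,  -29. ]), array([ 0.003,  0.001, -0.307]))
```

Emit:
jog_arm(plan=[-40,-1,-6,0,0,-0.03,0.8,-80,-2,-12,0,0,-0.06,0.8,-120,-4,-18,0,0,-0.1,0.8,-160,-5,-24,0,0,-0.13,0.8,-200,-6,-29,0,0,-0.16,0.8])

```text
time_s: 8.68
tool_pos: [0.4557, -0.0334, 0.2987]
tool_rot: [3.141, 0.001, 1.921]
ft_force: [1.7, 0.6, -0.1]
opening: 0.0706
```

Run:
```python
from h import *
print(Tw()[:3,3]);print(goal(.485,-.211,.30,2.07))
```

```text
[ 0.4556594  -0.03342704  0.2987441 ]
(array([-176.8,  -33.4,   -1.2]), array([ 0.001,  0.001, -0.149]))
```

Emit:
jog_arm(plan=[-38,-8,0,0,0,-0.03,0.8,-76,-16,0,0,0,-0.06,0.8,-114,-23,0,0,0,-0.1,0.8,-150,-29,-1,0,0,-0.13,0.8,-177,-33,-1,0,0,-0.15,0.8])

```text
time_s: 9.1
tool_pos: [0.4853, -0.2121, 0.2991]
tool_rot: [-3.141, 0.001, 2.07]
ft_force: [0.8, -0.0, 0.8]
opening: 0.0703
```

Emit:
jog_arm(plan=[0,0,0,0,0,0,0.8,0,0,0,0,0,0,0.8,0,0,0,0,0,0,0.8,0,0,0,0,0,0,0.8,0,0,0,0,0,0,0.8])

```text
time_s: 9.52
tool_pos: [0.4854, -0.2078, 0.2992]
tool_rot: [3.141, 0.0, 2.072]
ft_force: [-0.3, 0.6, 0.5]
opening: 0.0706
```

Run:
```python
from h import *
im,T=snap('wrist','w3.png',s=1.5);print(repr(T)); s=get_state();print(s['ft_force'],s['ft_torque'])
a=.5;u=np.array([np.cos(a),np.sin(a),0]);c=np.array([.485,-.2105,.219])
print(proj('wrist',[c,c+.024*u,c-.024*u],T)*1.5)
```

```text
array([[-4.80090411e-01,  8.77218988e-01,  2.12229702e-04,
         4.85399094e-01],
       [ 8.77219009e-01,  4.80090419e-01,  1.50092306e-05,
        -2.07764795e-01],
       [-8.87230645e-05,  1.93377716e-04, -9.99999977e-01,
         2.99231931e-01],
       [ 0.00000000e+00,  0.00000000e+00,  0.00000000e+00,
         1.00000000e+00]])
[-0.27797211  0.67265432 -0.03682973] [ 0.08457036 -0.02331957 -0.04149162]
[[378.34003745 293.35125935]
 [378.44883428 339.5139485 ]
 [378.23294529 244.52721586]]
```

View pics/w3.png

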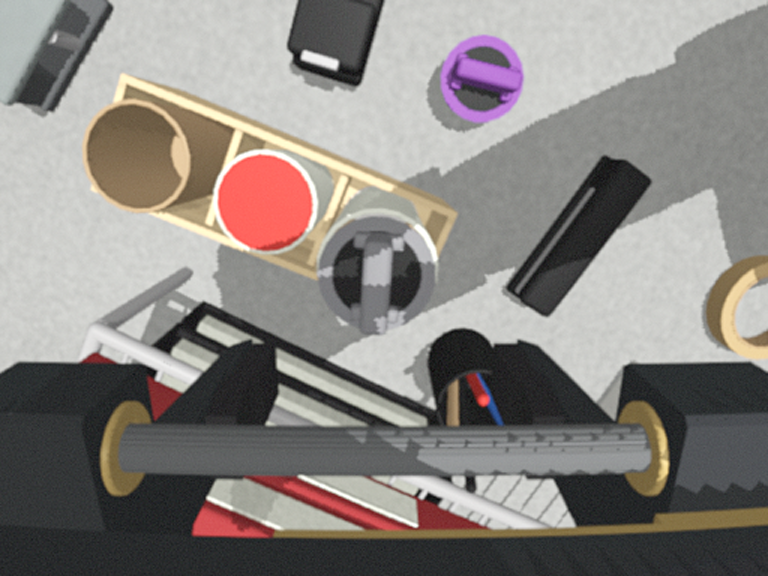

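The bar's top runs from (380,236) to (373,331), with the purple decoy at (482,78). The pen pot is at (460,360), well below fingertip height.

Run:
```python
from h import *
np.set_printoptions(precision=4,suppress=True)
T=Tw()
P=ray('wrist',np.array([(380,236),(373,331),(377,272)])/1.5,[.219,.219,.189],T);print(P,P[:2].mean(0))
d=P[1]-P[0];a=np.arctan2(d[1],d[0]);print(a,np.linalg.norm(d))
c=P[:2].mean(0)
for z in (.24,.197): print(goal(c[0],c[1],z,a+np.pi/2))
```

```text
[[ 0.46   -0.2233  0.219 ]
 [ 0.5034 -0.2036  0.219 ]
 [ 0.4829 -0.2129  0.189 ]] [ 0.4817 -0.2135  0.219 ]
0.4261338430903654 0.04767558543672305
(array([-3.1, -6. , 59.3]), array([0.   , 0.   , 0.075]))
(array([ -3.1,  -6. , 102.3]), array([0.   , 0.   , 0.075]))
```

Emit:
jog_arm(plan=[-3,-6,38,0,0,0.04,0.8,-3,-6,75,0,0,0.075,0.8,-3,-6,95,0,0,0.075,0.8,-3,-6,104,0,0,0.075,0.8,-3,-6,104,0,0,0.075,0.3])

```text
time_s: 9.98
tool_pos: [0.4805, -0.2132, 0.1931]
tool_rot: [-3.14, -0.004, 1.996]
ft_force: [-0.3, -0.5, 0.1]
opening: 0.0656
```

Emit:
jog_arm(plan=[0,0,0,0,0,0,0,0,0,0,0,0,0,0,0,0,0,0,0,0,0,0,0,0,0,0,0,0,0,0,0,0,0,0,0])

```text
time_s: 10.4
tool_pos: [0.4821, -0.2149, 0.1962]
tool_rot: [3.141, 0.002, 1.995]
ft_force: [-0.3, -0.2, -0.4]
opening: 0.0326
```

Emit:
jog_arm(plan=[0,0,0,0,0,0,0,0,0,0,0,0,0,0,0,0,0,0,0,0,0,0,0,0,0,0,0,0,0,0,0,0,0,0,0])

```text
time_s: 10.82
tool_pos: [0.4816, -0.2146, 0.1951]
tool_rot: [3.141, -0.0, 1.995]
ft_force: [0.3, 1.2, 0.9]
opening: 0.0136
```

Run:
```python
from h import *
s=get_state();print(s['time_s'],s['tool_pos'],s['tool_rot'],s['opening'],s['ft_force'],s['ft_torque'],s['qpos'])
```

```text
10.8167 [ 0.48162056 -0.21459194  0.19514471] [ 3.14144534e+00 -1.00043871e-05  1.99496600e+00] 0.013586352557455786 [0.28158557 1.16899207 0.91077347] [ 0.11418452 -0.01177891  0.04796482] [-6.44557431e-01  1.18589200e-01  1.76982392e+00  1.41005674e-04
  1.25311741e+00 -2.63956747e+00]
```

Gripped at 13.6 mm, which matches the 14 mm bar. I'll start rocking about the liner point, 29 mm beyond the TCP.

Emit:
jog_arm(plan=[-1.7,0,0,0,0.06,0,0,-3.5,0,-0.3,0,0.12,0,0,-5.2,0,-0.5,0,0.175,0,0,-5.2,0,-0.5,0,0.175,0,0,-5.2,0,-0.5,0,0.175,0,0])

```text
time_s: 11.23
tool_pos: [0.4835, -0.2193, 0.1951]
tool_rot: [-3.141, -0.176, 1.994]
ft_force: [0.2, 1.9, 0.0]
opening: 0.0138
```

Emit:
jog_arm(plan=[2.7,0,-0.5,0,-0.0875,0,0,5.4,0,-0.7,0,-0.175,0,0,8.3,0,-0.8,0,-0.2625,0,0,11.1,0,-0.5,0,-0.35,0,0,11.1,0,-0.5,0,-0.35,0,0])

```text
time_s: 11.65
tool_pos: [0.4773, -0.2058, 0.1966]
tool_rot: [-3.141, 0.176, 1.999]
ft_force: [0.2, 1.9, -5.7]
opening: 0.0135
```

```bash
cat >> h.py <<'E'
def rock(name=None):
    T=Tw(); s=get_state()
    G0=(R.from_euler('z',1.995)*R.from_euler('x',np.pi)).as_matrix()
    print('t',s['time_s'],'tilt deg',np.round(np.degrees(R.from_matrix(G0.T@T[:3,:3]).as_rotvec()),2),'pos',T[:3,3].round(4),'L to pivot mm',round(1e3*np.linalg.norm(T[:3,3]-[.4816,-.2146,.166]),1),'F',s['ft_force'].round(1),'M',s['ft_torque'].round(2),s['opening'])
def swing(L0,L1,d,n=4):
    for k in range(1,n+1):
        a=d*k/n; L=L0+(L1-L0)*k/n; print(round(-L*np.sin(a),1),round(L0-L*np.cos(a),1),round(a,4))
E
python3 - <<'E'
from h import *
rock(); swing(32.5,35,.35); swing(35,37.5,-.35);swing(37.5,40,.35)
E
```

```text
t 11.65 tilt deg [  0.04 -10.11  -0.2 ] pos [ 0.4773 -0.2058  0.1966] L to pivot mm 32.1 F [ 0.2  1.9 -5.7] M [ 0.55  0.25 -0.04] 0.013544341932478995
-2.9 -0.5 0.0875
-5.9 -0.7 0.175
-8.9 -0.7 0.2625
-12.0 -0.4 0.35
3.1 -0.5 -0.0875
6.3 -0.7 -0.175
9.6 -0.6 -0.2625
12.9 -0.2 -0.35
-3.3 -0.5 0.0875
-6.7 -0.7 0.175
-10.2 -0.5 0.2625
-13.7 -0.1 0.35
```

Emit:
jog_arm(plan=[-2.9,0,-0.4,0,0.0875,0,0,-5.9,0,-0.4,0,0.175,0,0,-8.9,0,-0.3,0,0.2625,0,0,-12,0,0.1,0,0.35,0,0,-12,0,0.1,0,0.35,0,0])

```text
time_s: 12.07
tool_pos: [0.4849, -0.2228, 0.1997]
tool_rot: [3.141, -0.178, 1.993]
ft_force: [-0.6, 1.4, 2.6]
opening: 0.0144
```

Run:
```python
from h import *
rock(); swing(34.5,36.5,-.35)
im,T=snap('scene','s3.png',crop=(195,180,315,280),s=5)
for k in range(3): camera('top'); print(get_state()['ft_force'].round(1))
```

```text
t 12.0667 tilt deg [-0.05 10.23  0.12] pos [ 0.4849 -0.2228  0.1997] L to pivot mm 34.8 F [-0.6  1.4  2.6] M [0.51 0.09 0.03] 0.014423657158795575
3.1 -0.4 -0.0875
6.2 -0.5 -0.175
9.3 -0.3 -0.2625
12.5 0.2 -0.35
[-0.4  1.  -2.9]
[-0.1 -0.  -4.2]
[ 0.4 -0.2 -4.8]
```

View pics/s3.png

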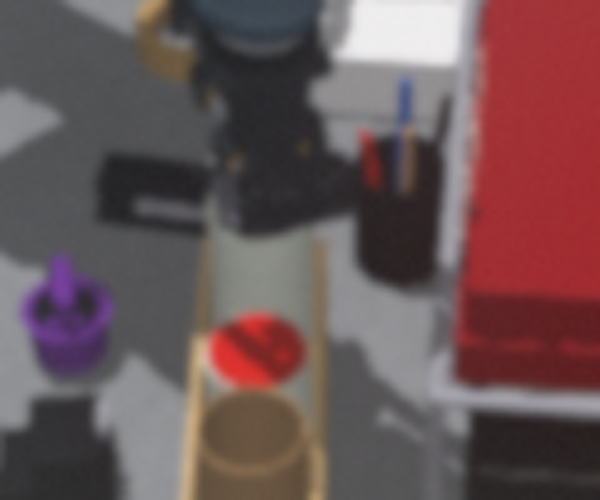

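The crop shows the gripper on the tube at (265,220), and nothing else is disturbed. I can't judge tube lift from it, so I'll average the wrist force and take a wrist crop.

Run:
```python
from h import *
F=[]
for k in range(8): camera('top'); F.append(get_state()['ft_force'])
F=np.array(F);print(F.mean(0),F.std(0))
im,T=snap('wrist','w4.png',crop=(150,60,360,270),s=2.8)
c=np.array([.4816,-.2146])
t=np.linspace(0,2*np.pi,9)[:-1]
for z in (.175,.18): print((proj('wrist',[[c[0]+.035*np.cos(a),c[1]+.035*np.sin(a),z] for a in t],T)-[150,60])*2.8)
```

```text
[ 0.05456533 -0.68046743 -5.63751167] [0.58055018 0.47917131 0.51902268]
[[233.53813897 611.99961737]
 [357.66392151 603.91027182]
 [448.64174756 519.08012851]
 [458.88549299 399.22952006]
 [374.37169954 309.07584053]
 [237.6465017  309.94346368]
 [138.11418836 407.27191122]
 [140.47656088 534.29122966]]
[[236.24930825 624.76176258]
 [363.33374053 616.14074949]
 [456.61666099 529.36057062]
 [467.4842661  406.86551891]
 [381.12808215 314.63652315]
 [240.73459098 315.68183657]
 [138.39532761 415.66199909]
 [140.84441462 545.67299378]]
```

View pics/w4.png

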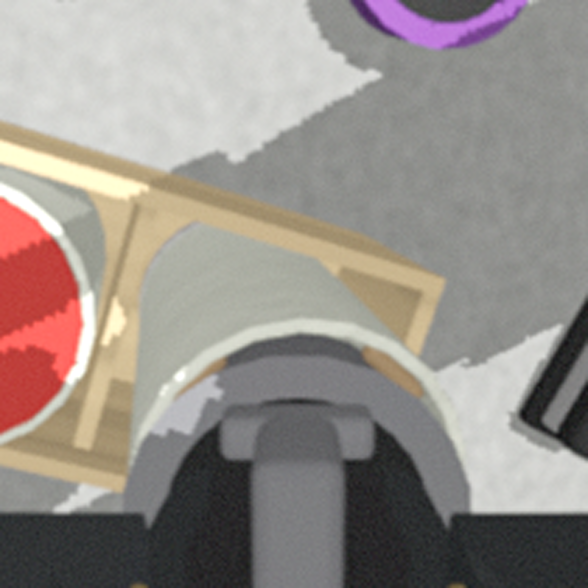

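Rim near edge is at (306,320), and the plug's flange covers the rest. Mean Fz is −5.6 N against a 6.0 N combined weight, so the tube may be hanging slightly. I'll rock once with no rise so it can slip back down.

Emit:
jog_arm(plan=[3,0,0.1,0,-0.0875,0,0,6,0,0.5,0,-0.175,0,0,9,0,1.2,0,-0.2625,0,0,11.8,0,2.1,0,-0.35,0,0,11.8,0,2.1,0,-0.35,0,0])

```text
time_s: 13.13
tool_pos: [0.4784, -0.207, 0.2003]
tool_rot: [3.141, 0.178, 1.997]
ft_force: [0.7, 0.7, -4.6]
opening: 0.0137
```

```bash
cat >> h.py <<'E'
def fz(n=5):
    F=[]
    for k in range(n): camera('top'); F.append(get_state()['ft_force'])
    print('Fmean',np.mean(F,0).round(2))
E
python3 - <<'E'
from h import *
rock(); fz()
E
```

```text
t 13.1333 tilt deg [ -0.03 -10.2   -0.14] pos [ 0.4784 -0.207   0.2003] L to pivot mm 35.3 F [ 0.7  0.7 -4.6] M [0.47 0.19 0.01] 0.013680601355128247
Fmean [-0.14  0.02 -4.95]
```

Emit:
jog_arm(plan=[-3,0,0.1,0,0.0875,0,0,-6,0,0.5,0,0.175,0,0,-9,0,1.2,0,0.2625,0,0,-11.8,0,2.1,0,0.35,0,0,-11.8,0,2.1,0,0.35,0,0])

```text
time_s: 13.8
tool_pos: [0.4855, -0.2243, 0.2005]
tool_rot: [3.14, -0.177, 1.991]
ft_force: [-2.4, 2.1, 5.0]
opening: 0.0136
```

Run:
```python
from h import *
rock(); fz()
```

```text
t 13.8 tilt deg [-0.09 10.17  0.21] pos [ 0.4855 -0.2243  0.2005] L to pivot mm 36.1 F [-2.4  2.1  5. ] M [0.75 0.4  0.07] 0.01363656797751065
Fmean [-0.84  0.2   0.88]
```

Fz changed sign with the rocking, so the tube is on its floor and the plug is slipping. I'll carry on raising.

Emit:
jog_arm(plan=[3.1,0,-0.5,0,-0.0875,0,0,6.3,0,-0.7,0,-0.175,0,0,9.6,0,-0.6,0,-0.2625,0,0,12.9,0,-0.2,0,-0.35,0,0,12.9,0,-0.2,0,-0.35,0,0])

```text
time_s: 14.47
tool_pos: [0.4772, -0.2051, 0.2015]
tool_rot: [-3.141, 0.177, 1.999]
ft_force: [0.1, 0.7, -5.6]
opening: 0.0136
```

Emit:
jog_arm(plan=[-3.3,0,-0.5,0,0.0875,0,0,-6.7,0,-0.7,0,0.175,0,0,-10.2,0,-0.5,0,0.2625,0,0,-13.7,0,-0.1,0,0.35,0,0,-13.7,0,-0.1,0,0.35,0,0])

```text
time_s: 14.88
tool_pos: [0.4852, -0.2233, 0.2046]
tool_rot: [3.141, -0.179, 1.993]
ft_force: [-1.7, 1.2, 2.2]
opening: 0.0137
```

Run:
```python
from h import *
rock(); fz(4); swing(40,40,-.35);swing(40,42.5,-.35);swing(42.5,45,.35)
```

```text
t 14.8833 tilt deg [-0.05 10.25  0.1 ] pos [ 0.4852 -0.2233  0.2046] L to pivot mm 39.8 F [-1.7  1.2  2.2] M [0.67 0.3  0.01] 0.013697553662800099
Fmean [-0.63  0.55 -2.31]
3.5 0.2 -0.0875
7.0 0.6 -0.175
10.4 1.4 -0.2625
13.7 2.4 -0.35
3.6 -0.5 -0.0875
7.2 -0.6 -0.175
10.9 -0.4 -0.2625
14.6 0.1 -0.35
-3.8 -0.5 0.0875
-7.6 -0.6 0.175
-11.5 -0.4 0.2625
-15.4 0.2 0.35
```

Emit:
jog_arm(plan=[3.6,0,-0.5,0,-0.0875,0,0,7.2,0,-0.6,0,-0.175,0,0,10.9,0,-0.4,0,-0.2625,0,0,14.6,0,0.1,0,-0.35,0,0,14.6,0,0.1,0,-0.35,0,0])

```text
time_s: 15.5
tool_pos: [0.4769, -0.204, 0.2068]
tool_rot: [-3.141, 0.178, 1.999]
ft_force: [0.7, 0.2, -5.7]
opening: 0.0139
```

Emit:
jog_arm(plan=[-3.8,0,-0.5,0,0.0875,0,0,-7.6,0,-0.6,0,0.175,0,0,-11.5,0,-0.4,0,0.2625,0,0,-15.4,0,0.2,0,0.35,0,0,-15.4,0,0.2,0,0.35,0,0])

```text
time_s: 15.92
tool_pos: [0.4855, -0.2239, 0.2099]
tool_rot: [3.141, -0.179, 1.994]
ft_force: [-2.4, 1.6, 3.1]
opening: 0.0141
```

Run:
```python
from h import *
rock(); fz(4); swing(45,47.5,-.35);swing(47.5,50,.35)
```

```text
t 15.9167 tilt deg [-0.06 10.24  0.08] pos [ 0.4855 -0.2239  0.2099] L to pivot mm 45.1 F [-2.4  1.6  3.1] M [0.77 0.32 0.05] 0.014076535612668434
Fmean [-0.42  0.55 -1.3 ]
4.0 -0.5 -0.0875
8.1 -0.5 -0.175
12.2 -0.3 -0.2625
16.3 0.4 -0.35
-4.2 -0.4 0.0875
-8.5 -0.5 0.175
-12.8 -0.2 0.2625
-17.1 0.5 0.35
```

Emit:
jog_arm(plan=[4,0,-0.5,0,-0.0875,0,0,8.1,0,-0.5,0,-0.175,0,0,12.2,0,-0.3,0,-0.2625,0,0,16.3,0,0.4,0,-0.35,0,0,16.3,0,0.4,0,-0.35,0,0])

```text
time_s: 16.53
tool_pos: [0.477, -0.2036, 0.2123]
tool_rot: [3.141, 0.179, 1.999]
ft_force: [0.8, -0.1, -3.0]
opening: 0.0139
```

Emit:
jog_arm(plan=[-4.2,0,-0.4,0,0.0875,0,0,-8.5,0,-0.5,0,0.175,0,0,-12.8,0,-0.2,0,0.2625,0,0,-17.1,0,0.5,0,0.35,0,0,-17.1,0,0.5,0,0.35,0,0])

```text
time_s: 16.95
tool_pos: [0.486, -0.2249, 0.2148]
tool_rot: [3.14, -0.179, 1.994]
ft_force: [-0.6, 0.5, -1.6]
opening: 0.014
```

Run:
```python
from h import *
rock(); fz(4); swing(50,52,-.35);swing(52,54,.35); swing(54,54,-.175,2)
```

```text
t 16.95 tilt deg [-0.07 10.23  0.08] pos [ 0.486  -0.2249  0.2148] L to pivot mm 50.1 F [-0.6  0.5 -1.6] M [-0.03  0.04  0.03] 0.01401348601870437
Fmean [-0.29  0.94 -0.97]
4.4 -0.3 -0.0875
8.9 -0.2 -0.175
13.4 0.3 -0.2625
17.8 1.2 -0.35
-4.6 -0.3 0.0875
-9.2 -0.2 0.175
-13.9 0.3 0.2625
-18.5 1.3 0.35
4.7 0.2 -0.0875
9.4 0.8 -0.175
```

The moment is gone and Fz is about −1 N, the plug's weight alone, so the plug is loose. I'll straighten it and lift.

Emit:
jog_arm(plan=[4.5,0,-0.8,0,-0.0875,0,0,9.1,0,-1.2,0,-0.175,0,0,9.6,0,-4.2,0,-0.175,0,0,10.1,0,-7.1,0,-0.175,0,0,10.4,0,-9.1,0,-0.175,0,0])

```text
time_s: 17.57
tool_pos: [0.4819, -0.2143, 0.2268]
tool_rot: [3.141, 0.001, 1.996]
ft_force: [-0.2, -1.4, -1.0]
opening: 0.0139
```

Run:
```python
from h import *
rock(); fz(4)
```

```text
t 17.5667 tilt deg [-0.05 -0.03 -0.07] pos [ 0.4819 -0.2143  0.2268] L to pivot mm 60.8 F [-0.2 -1.4 -1. ] M [ 0.04  0.04 -0.02] 0.013935092923109278
Fmean [ 0.15  0.3  -1.25]
```

Emit:
jog_arm(plan=[0,0,-15,0,0,0,0,0,0,-40,0,0,0,0,0,0,-65,0,0,0,0,0,0,-85,0,0,0,0,0,0,-95,0,0,0,0])

```text
time_s: 18.18
tool_pos: [0.4824, -0.2157, 0.3232]
tool_rot: [3.14, 0.003, 1.994]
ft_force: [-0.5, 1.0, -1.1]
opening: 0.0134
```

Run:
```python
from h import *
rock(); print(goal(.53,.157,.32,1.57))
```

```text
t 18.1833 tilt deg [-0.09 -0.16  0.04] pos [ 0.4824 -0.2157  0.3232] L to pivot mm 157.2 F [-0.5  1.  -1.1] M [ 0.02  0.05 -0.03] 0.013410672937464776
(array([320.2, 196.6,   2.6]), array([0.002, 0.002, 0.424]))
```

Emit:
jog_arm(plan=[25,15,0,0,0,0.04,0,58,35,0,0,0,0.08,0,92,56,0,0,0,0.12,0,126,77,0,0,0,0.17,0,160,98,0,0,0,0.212,0])

```text
time_s: 18.6
tool_pos: [0.5048, -0.0271, 0.3196]
tool_rot: [-3.14, -0.001, 1.779]
ft_force: [0.6, -0.3, -1.5]
opening: 0.0135
```

Run:
```python
from h import *
print(goal(.53,.157,.32,1.57))
```

```text
(array([174.9,  62.8,  -0.3]), array([-0.001, -0.001,  0.209]))
```

Emit:
jog_arm(plan=[38,14,0,0,0,0.04,0,76,27,0,0,0,0.08,0,114,41,0,0,0,0.13,0,148,53,0,0,0,0.17,0,174,62,0,0,0,0.209,0])

```text
time_s: 19.02
tool_pos: [0.5287, 0.1575, 0.3195]
tool_rot: [-3.14, -0.001, 1.573]
ft_force: [0.6, -0.8, -1.9]
opening: 0.0136
```

Emit:
jog_arm(plan=[0,0,10,0,0,0,0,0,0,40,0,0,0,0,0,0,75,0,0,0,0,0,0,110,0,0,0,0,0,0,140,0,0,0,0])

```text
time_s: 19.43
tool_pos: [0.5278, 0.1538, 0.1771]
tool_rot: [-3.139, 0.0, 1.574]
ft_force: [0.1, 1.3, -1.1]
opening: 0.0137
```

Run:
```python
from h import *
im,T=snap('wrist','w5.png',s=1.5); print(T[:3,3],R.from_matrix(T[:3,:3]).as_euler('xyz')); print(goal(.53,.157,.064,1.57))
# bin rim expected
print(proj('wrist',[[.4825,.077,.06],[.4825,.241,.06],[.487,.081,.06],[.487,.237,.06]],T)*1.5)
print('plug bottom',proj('wrist',[T[:3,3]+[-.03,0,-.051]],T)*1.5)
```

```text
[0.5278026  0.15381059 0.17712184] [-3.13869431e+00  4.14229887e-04  1.57404653e+00]
(array([  3.7,   7.2, 106.8]), array([-0.013,  0.001,  0.004]))
[[240.58056451 196.19575717]
 [545.30794804 197.39227816]
 [248.46959479 204.56567983]
 [537.34085452 205.67804491]]
plug bottom [[383.35142955 248.66250084]]
```

View pics/w5.png

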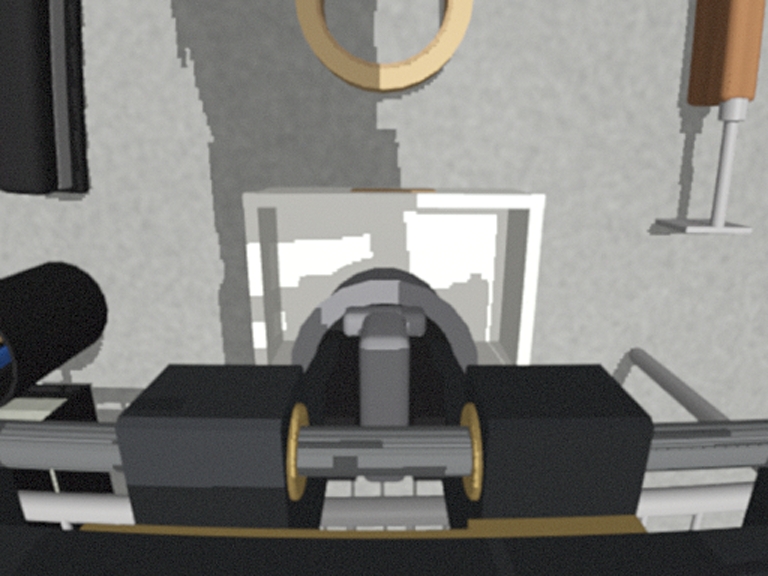

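The bin rim's front edge is at (245–545,195), within about 5 px of prediction. The plug is upright and centred at (385,330), and the hook stands on the table at right, clear of the bin. I'll lower and release.

Emit:
jog_arm(plan=[4,6,25,0,0,0,0,4,6,55,0,0,0,0,4,6,85,0,0,0,0,4,6,102,0,0,0,0,4,6,108,0,0,0,0])

```text
time_s: 19.9
tool_pos: [0.5326, 0.1577, 0.0692]
tool_rot: [-3.135, 0.001, 1.574]
ft_force: [-0.2, -1.2, -1.0]
opening: 0.0136
```

Run:
```python
from h import *
fz(3); print(Tw()[:3,3])
```

```text
Fmean [-0.4   0.34 -1.2 ]
[0.53541398 0.158271   0.07298406]
```

Emit:
jog_arm(plan=[0,0,4,0,0,0,0,0,0,8,0,0,0,0,0,0,12,0,0,0,0,0,0,14,0,0,0,0,0,0,14,0,0,0,0])

```text
time_s: 20.47
tool_pos: [0.5347, 0.1588, 0.0582]
tool_rot: [-3.141, 0.0, 1.574]
ft_force: [-1.1, 0.9, -0.8]
opening: 0.0136
```

Run:
```python
from h import *
fz(3); print(Tw()[:3,3])
```

```text
Fmean [-0.67 -0.01 -0.96]
[0.53504055 0.1588086  0.05866215]
```

Open to about 32 mm, then raise.

Emit:
jog_arm(plan=[0,0,0,0,0,0,0.36,0,0,0,0,0,0,0.36,0,0,0,0,0,0,0.36,0,0,0,0,0,0,0.36,0,0,0,0,0,0,0.36])

```text
time_s: 21.03
tool_pos: [0.5351, 0.1588, 0.0586]
tool_rot: [3.141, -0.0, 1.574]
ft_force: [0.6, -0.1, 0.6]
opening: 0.032
```

Emit:
jog_arm(plan=[0,0,-10,0,0,0,0.36,0,0,-35,0,0,0,0.36,0,0,-75,0,0,0,0.36,0,0,-115,0,0,0,0.36,0,0,-155,0,0,0,0.36])

```text
time_s: 21.45
tool_pos: [0.5344, 0.1587, 0.2157]
tool_rot: [-3.141, 0.0, 1.574]
ft_force: [1.6, 0.1, 0.1]
opening: 0.0318
```

Run:
```python
from h import *
fz(2); im,T=snap('wrist','w6.png'); s=get_state(); print(s['time_s'],T[:3,3],s['opening'])
# numeric check: dark grey plug vs white bin around predicted place
P=proj('wrist',[[.535,.158,.079],[.535,.158,.049],[.51,.158,.049],[.49,.158,.06],[.487,.12,.06]],T); print(P)
for p in P: print(im[int(p[1])-1:int(p[1])+2,int(p[0])-1:int(p[0])+2].mean((0,1))[::-1].round())
t=camera('top'); 
# tube bottom/rim and bin in top picture: purple plug etc unchanged; tube rim brightness centroid
a=cv2.imread('pics/raw_top1.png').astype(int); d=np.abs(a-t[:,:,::-1].astype(int)).max(2)
for n,(x,y) in dict(short=(321,187),open=(345,185),pen=(256,167),stapler=(250,213),tape=(191,222),disp=(327,237),punch=(388,192),purple=(291,232)).items(): print(n,d[y-22:y+22,x-22:x+22].mean().round(1))
```

```text
Fmean [2.21 0.07 3.14]
21.6 [0.53932811 0.15924117 0.22237005] 0.03187256612977219
[[253.92872491 170.82515588]
 [254.04397135 163.93278879]
 [254.09760362 138.86339783]
 [254.10527823 118.93980233]
 [213.12549171 115.60622632]]
[101. 101. 103.]
[101. 101. 103.]
[102. 102. 104.]
[185. 185. 180.]
[185. 184. 179.]
short 11.2
open 4.9
pen 5.0
stapler 5.4
tape 66.2
disp 4.8
punch 4.8
purple 4.7
```

Run:
```python
from h import *
t=camera('top'); c=cv2.resize(t[165:215,275:322],None,fx=8,fy=8,interpolation=cv2.INTER_CUBIC)
h=cv2.HoughCircles(cv2.medianBlur(cv2.cvtColor(c,cv2.COLOR_RGB2GRAY),7),cv2.HOUGH_GRADIENT,1,60,param1=80,param2=25,minRadius=75,maxRadius=110)
print(None if h is None else [(ray('top',[[x/8+275,y/8+165]],.175)[0].round(4),r/8) for x,y,r in h[0]][:3])
sign_off(); print(get_state()['time_s'])
```

```text
[(array([ 0.4833, -0.2113,  0.175 ]), np.float32(11.1625)), (array([ 0.489 , -0.2875,  0.175 ]), np.float32(10.75))]
the job is handed in; nothing more can be done
the job is handed in; nothing more can be done
```

I did both parts of the job and handed it in at about 21.7 s of the 69 s allowed. Sign-off reports no verdict.

- **Bin and hook:** I hooked the bin's front wall and dragged the bin until its middle was about 55 mm in front of the shelf's edge. I then set the hook upright on the table, about 80 mm to the bin's left. I meant to keep the gripper off the bin throughout, but I could not measure contact with the bin on its own.
- **Plug:** I rocked it about ±10° around the liner point while raising it about 20 mm, until it came loose. I then lifted it straight out and set it in the bin.

**Last checks:**
- **Plug out of the tube:** during the lift-out the wrist carried only about 1.2 N, roughly the plug's own weight, so the tube did not come up with it.
- **Tube still standing:** a circle fit in the top picture puts the tube's mouth within about 2 mm of where it was first measured. This picture cannot show a few millimetres of lift.
- **Plug in the bin:** the wrist picture has plug-grey pixels where the plug should be, inside the bin. I checked this by pixel values only, as my 12 pictures were used up.
- **Bystanders:** six unchanged or nearly so in the top picture; the short tube's area changed slightly more than the others. The tape roll was probably hidden by the arm in that picture, but an earlier wrist picture, taken before the plug was set down, showed it about where expected.

**Doubtful reading:** early in the rocking the pull reached −5.6 N, close to the 6.0 N weight of tube and plug together. I rocked once each way without raising, and the force then turned positive, so I took the tube to be on its floor.

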